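Set up a split fossil slab on the sloping copy board

TASK

Get the split ammonite ready for its photograph: set its two slabs side by side on the sloping board, one either side of its middle line, face up with their long sides running up the slope, resting against the upper cleat, the raised ammonite on the left and its hollow mould on the right (as seen from the board's low side), and lay the scale bar level along the lower cleat, across its finger gap, centred below them. Set everything down gently, then swing the lamp in until its head is over the middle line of the board, its arm pointing straight at the low side. Leave the other things on the bench where they are.

Things in the scene. Friction and masses are not known exactly. Their poses are not given: they have to be found in the camera images.
- panel: The sloping board: smooth grey laminate, 220 (up the slope) x 280 (across) x 12 mm, fixed at 25 degrees on a plywood base (250 x 280 mm), low side to the robot. Origin at the middle of its upper face, 80 mm above the bench; x points up the slope, y left along the cleats, z out of the face. Stone and plastic slide down it by themselves unless a cleat holds them.
- upper_cleat (a point): Middle of the upper cleat's up-slope face, at its foot, on the board's face; the slabs' lower ends rest against this face. Axes as the board's. The cleat is a straight wooden strip 10 mm high, 14 mm wide, 270 mm long (135 mm to either side of this point).
- lower_cleat (a point): Middle of the lower cleat's up-slope face, at its foot, on the board's face; the scale bar's long edge rests against this face. Axes as the board's. The cleat is a wooden strip 10 mm high, 12 mm wide, in two pieces from 32 to 130 mm either side of this point, with a finger gap of 64 mm between them. It is at the board's low edge, 83 mm below the upper cleat's face.
- part_center (a point): The part: buff stone slab 90 x 56 x 24 mm, 0.3 kg, with a brown ammonite coil standing out of the middle of its upper face (6 mm more). The lowest 18 mm have the full 90 x 56 outline, the top 6 mm are 4 mm narrower all round. Point at the middle of the slab, 12 mm above its underside; x along the 90 mm side, y along the 56 mm side, z out of the fossil face. Starts face up on the bench, right of the board.
- counterpart_center (a point): The counterpart: buff stone slab 90 x 56 mm, 16 mm thick, with a round hollow (46 mm wide, 6 mm deep) in the middle of its upper face showing the imprint of the coil. 0.2 kg. Point at the middle of the slab, 8 mm above its underside; x along the 90 mm side, y along the 56 mm side, z out of the fossil face. Starts face up on the bench, right of the board.
- bar_center (a point): Photographic scale bar: flat white plastic bar 150 x 24 x 10 mm with black squares on its upper face, 0.08 kg. Point at its middle, 5 mm above its underside; x along its length, y across, z out of the marked face. Starts face up on the bench, to the left of the board.
- lamp (a joint): Swing of the lamp arm about its upright post, rad: 0 with the arm pointing straight at the board's low side, the head over the board's middle line (wanted, within 0.2); positive with the head swung to the left of the board (seen from the low side); range -1.8 to 1.8. Starts swung aside to the left. It is held by friction, stays where it is left and takes about 1 N at the knob.
- lamp_knob (a point): Middle of the grip of the black upright knob on top of the lamp head: diameter 18 mm, 46 mm tall, upright, from 23 mm below to 23 mm above this point; the grey round head below it is 72 mm wide. The knob is 135 mm from the post's axis and 259 mm above the bench.
- lamp_post (a point): On the axis of the upright lamp post (16 mm thick) behind the middle of the sloping board's high side, at the height of the arm, 226 mm above the bench. The head swings about this vertical axis.
- fern_center (a point): Bystander: dark stone slab 70 x 100 x 16 mm with a flat fern on it; point at its middle. Leave alone.
- dust_brush_grip (a point): Bystander: dust brush 170 mm long lying on the bench; point on its handle. Leave alone.
- needle_center (a point): Bystander: preparation needle with a wooden handle, 152 mm long, lying; point on its handle. Leave alone.
- jar_center (a point): Bystander: amber glass jar with a black lid, 60 mm wide, 85 mm tall. Leave alone.
- lens_center (a point): Bystander: hand lens, rim 60 mm wide, lying, with an 80 mm handle. Point at the middle of the lens. Leave alone.
- jacket_center (a point): Bystander: lump of white plaster jacket with a bone in it, about 150 x 120 mm, 64 mm tall. Leave alone.
There are look-alikes about, which are no part of the job. Leave any orange or pink look-alike of the part that bears part_center alone.

How it is judged:
On the way:
1. both slabs and the scale bar rest against their cleats, let go, with the lamp still swung aside (x of part_center in the frame of panel between 0.029 and 0.039 m and y of part_center in the frame of panel between 0.03 and 0.112 m and z of part_center in the frame of panel between 0.009 and 0.016 m and angle between the x axis of each of part_center, counterpart_center and the x axis of panel, either way round below 0.14 rad and angle between the z axis of each of part_center, counterpart_center, bar_center and the z axis of panel, either way round below 0.08 rad and angle between each of part_center, counterpart_center, bar_center's own z axis and vertical below 0.8 rad and x of counterpart_center in the frame of panel between 0.029 and 0.039 m and y of counterpart_center in the frame of panel between -0.112 and -0.03 m and z of counterpart_center in the frame of panel between 0.005 and 0.012 m and x of bar_center in the frame of panel between -0.087 and -0.077 m and y of bar_center in the frame of panel between -0.035 and 0.035 m and z of bar_center in the frame of panel between 0.002 and 0.008 m and angle between the x axis of bar_center and the y axis of panel, either way round below 0.14 rad and contact force between the fingers and part below 0.05 N and contact force between the fingers and counterpart below 0.05 N and contact force between the fingers and bar below 0.05 N and value of joint lamp above 0.6 rad), for 0.2 s.
At the end, for the whole second after the job is handed in: Slabs face up and flat on the board, within 8 degrees of straight up the slope and 6 mm of the upper cleat, part wholly on the left half, counterpart on the right; bar face up within 6 mm and 8 degrees of the lower cleat, 35 mm of the middle; lamp within 0.2 rad of straight; all still (x of part_center in the frame of panel between 0.029 and 0.039 m and y of part_center in the frame of panel between 0.03 and 0.112 m and z of part_center in the frame of panel between 0.009 and 0.016 m and angle between the x axis of each of part_center, counterpart_center and the x axis of panel, either way round below 0.14 rad and angle between the z axis of each of part_center, counterpart_center, bar_center and the z axis of panel, either way round below 0.08 rad and angle between each of part_center, counterpart_center, bar_center's own z axis and vertical below 0.8 rad and x of counterpart_center in the frame of panel between 0.029 and 0.039 m and y of counterpart_center in the frame of panel between -0.112 and -0.03 m and z of counterpart_center in the frame of panel between 0.005 and 0.012 m and x of bar_center in the frame of panel between -0.087 and -0.077 m and y of bar_center in the frame of panel between -0.035 and 0.035 m and z of bar_center in the frame of panel between 0.002 and 0.008 m and angle between the x axis of bar_center and the y axis of panel, either way round below 0.14 rad and value of joint lamp between -0.2 and 0.2 rad and velocity of joint lamp between -0.05 and 0.05 rad/s and linear speed of each of part, counterpart, bar below 0.01 m/s); the robot touches nothing.
It fails at once if a slab or the bar is dropped or banged onto the board (more than 80 N) (contact force between any of part, counterpart, bar and panel above 80 N).
It fails at once if another thing on the bench is moved by more than 40 mm (distance of any of fern_center, dust_brush_grip, needle_center, jar_center, lens_center, jacket_center from where it was at the start of the episode above 0.04 m).
It also fails if it takes over 72 s, if anything falls off the work surface, if the arm or the gripper's body presses on something with over 40 N, if the wrist force passes 120 N, or if a joint passes its speed limit or range.

ROBOT

A 6-joint arm with a two-finger parallel gripper is mounted at the origin on the work surface. World frame = base frame: x ahead of the robot, y to its left, z up, the work surface at z = 0. Lengths are in m, angles in rad, forces in N, time in s.
With the tool pointing down it reaches from about 0.35 to 0.975 m from the base axis. Payload 4.9 kg.
Tool frame: the origin (TCP) lies at the very end of the fingers, on their centre line; the grasp point (between the pads) lies 19 mm behind it; z points along the fingers, y is the line along which they close (so a half turn about z gives the same grasp; the last joint's range is limited). The gripper opens to 85 mm and grips with 20 to 120 N. Pads are 22 mm wide; open, the fingers measure 114 mm over their backs; the gripper's body (76 mm by 85 mm) begins 54 mm behind the grasp point. The pads swing forward as they close: fully open they stand 13 mm farther back than shut.
Start: joints at [1.209, 0.053, 1.613, -0, 1.476, -0.119], TCP at [0.15, 0.607, 0.231] pointing down, gripper open.
Joint ranges: [-3.01, 3.01], [-1.01, 2.22], [0.06, 2.58], [-1.02, 4.17], [0.09, 2.62], [-3.14, 3.14]. Speed limits (rad/s): [2.57, 2.57, 3.14, 3.14, 3.14, 3.14].

INTERFACE

Orientations are given as a rotation vector (axis times angle).
In Python, from station import get_obs, get_image, finish_job gives the robot as it stands. The module is installed in compiled form; this text tells all that it offers.
- The arm moves only by the tool carry_out, never from a script. Its argument "rows" is a list of rows, each a list of 7 numbers: the turn, a rotation vector about the tool's x, y, z as a fraction of full scale, then the shift along the tool's x, y, z as a fraction of full scale, then the closure, from -1 (fully open) to 1 (shut). A call has 1 to 5 rows; each row is the pose to reach, as a shift and turn from the pose commanded when the call began, along the tool's axes at that moment, turning the shorter way round; what a row does not reach only later rows make up. Full scale, the value 1, is 300 mm for a shift and pi rad for a turn. A row lasts 1/10 s, in which the tool goes at most 50 mm and 8.59 degrees, less where a joint would pass 70% of its speed; a pose out of reach is approached as far as the arm can. A call with a number of a shift or a turn outside -1 to 1 is refused whole. A call with a gripper value outside its range is refused whole. The fingers move at their own pace and stop on an object; "force" is the grip in N (left out, the last holds). Time passes only in rows, so rows that repeat a pose let the fingers close. It gives the time, the measured TCP pose, the force, the opening and the grip force at its end, in the units of the state.
- get_obs(): the state, without advancing time (a new reading comes with each control period).
- get_image(name): name is "scene" or "top" or "wrist"; returns a dict with "img" (400x640x3 uint8, blue, green, red), "mtx" (3x3 intrinsics, pixels), "D" ([k1, k2, p1, p2, k3] as OpenCV has them; the pictures are not rectified), "R" (3x3) and "t" (3): a world point X has camera coordinates R X + t. Camera axes: x right, y down, z forward; pixel columns grow to the right and rows downward; lengths in m; the calibration is good to about 2 mm. A picture is of the moment at which its call begins. There is no depth.
- finish_job(): hands the job in; it is judged then, once.
The state is a dict: "t": time; "q": joint angles; "dq": joint speeds; "effort": joint torques, N m; "tool_pos": TCP position; "tool_rot": TCP orientation; "contact_force": force on the tool from outside, world axes, zero at the start; "wrist_torque": the same for the moment, N m; "opening": finger opening in m; "grip_force": force on a finger pad.
Only numpy, scipy, OpenCV 4.12 (cv2) and the standard library are available. Lean on these libraries where they do the work, as an engineer would, in place of code of your own. Each camera call takes 0.05 s, during which the arm holds its last target. There are 200 camera calls.

## Working session

There is one attempt and no reset: what is moved stays moved. The work goes in short steps, Python scripts to look and compute and a tool call to move; the robot and the scene stay as the last step left them, time stands still between calls to the robot, and variables do not carry over. Pictures are saved under pics/ and viewed, at most 10 in all, crops included, and the job is handed in when it is done.

Besides the shell and the picture viewer there is one more tool, called after ">>>" as name([rows], argument=value, ...), one row to a line, values as JSON. carry_out: Moves the arm, as the interface text tells. Shift numbers are shares of 300 mm and turn numbers shares of pi rad, none past 1 either way. Its arguments: {"type":"object","properties":{"rows":{"type":"array"},"force":{"type":"number"}},"required":["rows"]}

```bash
mkdir -p pics
cat > h.py <<'E'
import numpy as np, cv2
from scipy.spatial.transform import Rotation as Ro
from station import get_obs, get_image
def ray(im,uv):
    p=cv2.undistortPoints(np.array(uv,float).reshape(-1,1,2),im["mtx"],im["D"]).reshape(-1,2)
    d=np.c_[p,np.ones(len(p))]@im["R"]; return -im["R"].T@im["t"],d
def onz(im,uv,z):
    o,d=ray(im,uv); z=np.broadcast_to(z,len(d)); return o+d*((z-o[2])/d[:,2])[:,None]
def proj(im,X):
    return cv2.projectPoints(np.array(X,float).reshape(-1,1,3),cv2.Rodrigues(np.array(im["R"]))[0],np.array(im["t"],float),im["mtx"],im["D"])[0].reshape(-1,2)
E
python3 - <<'E'
from h import *
import pickle
d={n:get_image(n) for n in("scene","top")}
pickle.dump(d,open("i0.pkl","wb"))
for n in d:
    cv2.imwrite(f"pics/{n}0.png",d[n]["img"]); print(n,-d[n]["R"].T@d[n]["t"],d[n]["D"])
o=get_obs();print(o["tool_pos"],o["tool_rot"],o["opening"],o["t"])
E
```

```text
scene [1.23816006 0.33471117 1.43042524] [-0.10381441  0.          0.          0.          0.        ]
top [ 0.4411555  -0.04032622  1.6803846 ] [-0.06459692  0.          0.          0.          0.        ]
[0.15008834 0.60612942 0.23016304] [-3.80503629e-01 -3.11800834e+00  2.87696651e-03] 0.08516976626918941 0.1
```

View pics/top0.png

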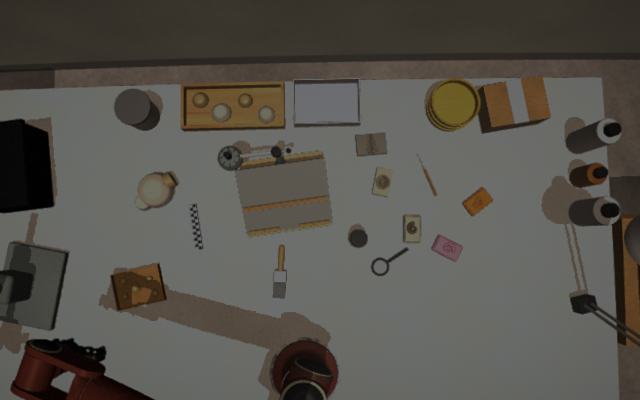

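View pics/scene0.png

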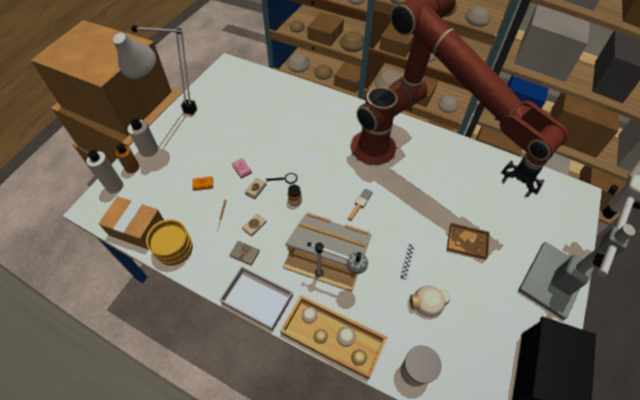

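The top view shows the board at (285,195), with the lamp head at (230,157) and its post at about (290,150). The bar is at (197,226). Candidates for the slabs are buff (383,182), buff (412,229), orange (478,202), pink (447,248) and the fern (371,145). The orange and pink ones are look-alikes. A close crop should show which buff slab is which.

Run:
```python
from h import *
import pickle
d=pickle.load(open("i0.pkl","rb"))
t=d["top"]["img"]; 
a=cv2.resize(t[125:265,180:440],None,fx=3,fy=3,interpolation=cv2.INTER_CUBIC)
a=cv2.convertScaleAbs(a,alpha=1.6)
cv2.imwrite("pics/c1.png",a)
```

```text
(no output)
```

View pics/c1.png

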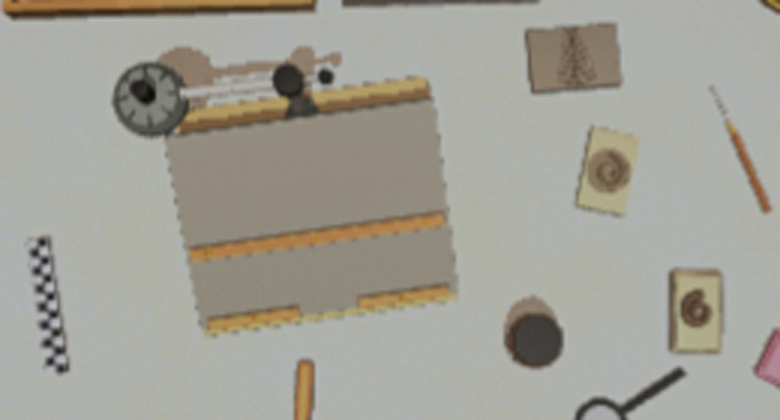

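The part is at (412,229): stepped edges with a raised dark coil. The counterpart is at (383,182): flat, with a round hollow. Next I measure everything.

Run:
```python
from h import *
import pickle
from scipy.optimize import least_squares
d=pickle.load(open("i0.pkl","rb")); im=d["top"]; t=im["img"]
hsv=cv2.cvtColor(t,cv2.COLOR_BGR2HSV)
for n,(u,v) in dict(part=(412,238),cp=(383,193),bench=(340,240),cleat=(290,206),board=(285,180),bar=(197,226),fern=(371,145)).items(): print(n,hsv[v,u],t[v,u])
# board via crop points
P=[[188,250],[443,212],[445,222],[192,261],[165,136],[434,99],[207,335],[457,298]]
uv=np.array(P)/3+[180,125]-0.33
s=np.radians(25)
X=np.array([[-.011,.135,.01],[-.011,-.135,.01],[-.025,-.135,.01],[-.025,.135,.01],[.11,.14,0],[.11,-.14,0],[-.106,.13,.01],[-.106,-.13,.01]])
def W(p,X): 
    R=Ro.from_euler("ZY",[p[2],-s]).as_matrix(); return X@R.T+[p[0],p[1],.08]
f=lambda p:(proj(im,W(p,X))-uv).ravel()
r=least_squares(f,[.5,.1,.1],loss="soft_l1"); print("panel",r.x,np.degrees(r.x[2])); print(f(r.x).reshape(-1,2).round(1))
# slabs: buff
m=((hsv[...,1]>45)&(hsv[...,0]>10)&(hsv[...,0]<40)).astype(np.uint8)
for n,(u,v),z in(("part",(412,229),.024),("cp",(383,182),.016)):
    mm=np.zeros_like(m);mm[v-22:v+22,u-17:u+17]=m[v-22:v+22,u-17:u+17]
    c=max(cv2.findContours(cv2.morphologyEx(mm,3,np.ones((5,5))),0,1)[0],key=cv2.contourArea).reshape(-1,2)
    w=onz(im,c,z)[:,:2]; print(n,cv2.minAreaRect((w*1000).astype(np.float32)))
b=np.zeros(m.shape,np.uint8); b[198:256,184:210]=(t[198:256,184:210].max(2)<90)
p=np.argwhere(b)[:,::-1]; w=onz(im,p,.01)[:,:2]; print("bar",len(p),cv2.minAreaRect((w*1000).astype(np.float32)))
# lamp knob & post
print("knob",onz(im,np.array([[142,92]])/3+[180,125],.282),"post",onz(im,np.array([[288,80]])/3+[180,125],.235))
print(onz(im,[[358,237],[380,267],[371,145],[428,180]],[.085,.005,.016,.01]))
```

```text
part [ 27  54 109] [ 86 107 109]
cp [ 27  54 109] [ 86 107 109]
bench [ 42  11 111] [106 111 109]
cleat [18 50 87] [70 80 87]
board [21 36 92] [79 88 92]
bar [108  11 116] [116 113 111]
fern [16 78 62] [43 53 62]
panel [0.56901095 0.04915248 0.12159331] 6.966783670712361
[[ 0.4 -0.2]
 [ 0.3  0.2]
 [ 0.2  1. ]
 [-0.2  0.2]
 [-0.4  0.7]
 [-0.1  0.1]
 [ 0.9 -1.6]
 [-2.3 -0.8]]
part ((462.4417419433594, -357.9033508300781), (52.61404800415039, 88.26666259765625), 88.06781768798828)
cp ((619.088134765625, -268.1591796875), (53.802616119384766, 88.5949935913086), 76.95655059814453)
bar 235 ((484.9215087890625, 347.462646484375), (150.5921630859375, 25.864683151245117), 8.396306037902832)
knob [[0.67241485 0.19505159 0.282     ]] post [[0.68853976 0.06297537 0.235     ]]
[[ 0.43876679 -0.17848259  0.085     ]
 [ 0.33864804 -0.25504126  0.005     ]
 [ 0.74160921 -0.23625402  0.016     ]
 [ 0.6216707  -0.4229498   0.01      ]]
```

```bash
cat >> h.py <<'E'
import json,sys
S=np.radians(25)
PAN=[.569,.0492,.1216]
def panR(): return Ro.from_euler("ZY",[PAN[2],-S]).as_matrix()
def pan(p): return panR()@np.array(p)+[PAN[0],PAN[1],.08]
def down(deg):
    a=np.radians(deg); return np.c_[[-np.sin(a),np.cos(a),0],[np.cos(a),np.sin(a),0],[0,0,-1]]
def slabR(): P=panR(); return np.c_[-P[:,0],P[:,1],-P[:,2]]
def barR(): P=panR(); return np.c_[P[:,1],P[:,0],-P[:,2]]
def plan(wps,start=None):
    """wps: (pos,R,calls-min). prints target row of each call; commanded pose kept in cmd.json"""
    if start is None: p,R=[np.array(v) for v in json.load(open("cmd.json"))]
    else: p,R=start
    for q,Q,n in wps:
        q=np.array(q); rv=(Ro.from_matrix(Q)*Ro.from_matrix(R).inv()).as_rotvec(); 
        n=max(n,int(np.ceil(np.linalg.norm(q-p)/.22)),int(np.ceil(np.linalg.norm(rv)/.65)))
        p0,R0=p,R
        for k in range(1,n+1):
            g=p0+(q-p0)*k/n; G=Ro.from_rotvec(rv*k/n).as_matrix()@R0
            t=(Ro.from_matrix(R.T@G).as_rotvec()/np.pi).round(3); s=(R.T@(g-p)/.3).round(3)
            p=p+R@(s*.3); R=R@Ro.from_rotvec(t*np.pi).as_matrix()
            print([float(x)+0. for x in np.r_[t,s]],"->",p.round(3))
        print("--")
    json.dump([p.tolist(),R.tolist()],open("cmd.json","w"))
E
python3 - <<'E'
from h import *
o=get_obs()
plan([([.4,.42,.2],down(90),1),([.485,.347,.13],down(98.4),1)],(o["tool_pos"],Ro.from_rotvec(o["tool_rot"]).as_matrix()))
E
```

```text
[0.0, 0.0, -0.039, -0.479, -0.201, 0.051] -> [0.275 0.513 0.215]
[-0.001, 0.0, -0.038, -0.451, -0.258, 0.05] -> [0.4  0.42 0.2 ]
--
[0.0, 0.0, -0.047, -0.283, -0.243, 0.233] -> [0.485 0.347 0.13 ]
--
```

>>> carry_out([
  [0,0,-0.039,-0.479,-0.201,0.051,0],
  [0,0,-0.039,-0.479,-0.201,0.051,0],
  [0,0,-0.039,-0.479,-0.201,0.051,0],
  [0,0,-0.039,-0.479,-0.201,0.051,0],
  [0,0,-0.039,-0.479,-0.201,0.051,0],
], force=40)

```text
t: 0.6
tool_pos: [0.276, 0.5126, 0.2153]
tool_rot: [-0.193, -3.135, 0.001]
contact_force: [0.4, 0.8, 0.5]
opening: 0.0425
grip_force: 0.0
```

>>> carry_out([
  [-0.001,0,-0.038,-0.451,-0.258,0.05,0],
  [-0.001,0,-0.038,-0.451,-0.258,0.05,0],
  [-0.001,0,-0.038,-0.451,-0.258,0.05,0],
  [-0.001,0,-0.038,-0.451,-0.258,0.05,0],
  [-0.001,0,-0.038,-0.451,-0.258,0.05,0],
])

```text
t: 1.1
tool_pos: [0.4002, 0.4208, 0.2008]
tool_rot: [-0.003, -3.141, -0.005]
contact_force: [-0.3, -0.2, -0.5]
opening: 0.0426
grip_force: 0.0
```

>>> carry_out([
  [0,0,-0.047,-0.283,-0.243,0.233,0],
  [0,0,-0.047,-0.283,-0.243,0.233,0],
  [0,0,-0.047,-0.283,-0.243,0.233,0],
  [0,0,-0.047,-0.283,-0.243,0.233,0],
  [0,0,-0.047,-0.283,-0.243,0.233,0],
])

```text
t: 1.6
tool_pos: [0.4839, 0.3493, 0.1308]
tool_rot: [0.232, -3.132, -0.006]
contact_force: [-0.7, 0.9, 0.9]
opening: 0.0428
grip_force: 0.0
```

Run:
```python
from h import *
im=get_image("wrist"); cv2.imwrite("pics/w1.png",im["img"]); o=get_obs()
print(o["tool_pos"],o["tool_rot"],o["opening"],o["t"]); print(-im["R"].T@im["t"])
print(proj(im,[[.485,.347,.01],[.485+.0742,.347+.011,.01],[.485-.0742,.347-.011,.01]]))
# dark squares
g=im["img"].max(2); import pickle; pickle.dump(im,open("w1.pkl","wb"))
```

```text
[0.48416273 0.34976069 0.13170177] [-0.23367456  3.132009    0.00672424] 0.042749609340809916 1.65
[0.41656482 0.33856885 0.27314688]
[[321.22453352 188.06292039]
 [321.34231944 275.34357608]
 [321.10668926  86.68828424]]
```

View pics/w1.png

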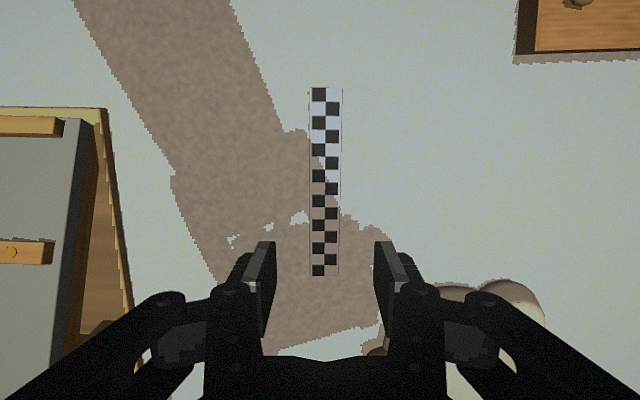

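The bar in the wrist view runs from (325,88) to (325,276), about 4 mm further +y than I estimated. The fingers straddle it.

Run:
```python
from h import *
B=down(98.4)
plan([([.485,.3505,.03],B,1),([.485,.3505,.003],B,1),([.485,.3505,.18],B,1)])
```

```text
[0.0, 0.0, 0.0, -0.002, 0.011, 0.333] -> [0.485 0.351 0.03 ]
--
[0.0, 0.0, 0.0, 0.0, 0.0, 0.09] -> [0.485 0.351 0.003]
--
[0.0, 0.0, 0.0, 0.0, 0.001, -0.59] -> [0.485 0.351 0.18 ]
--
```

>>> carry_out([
  [0,0,0,-0.002,0.011,0.333,0],
  [0,0,0,-0.002,0.011,0.333,0],
  [0,0,0,-0.002,0.011,0.333,0],
  [0,0,0,-0.002,0.011,0.333,0],
])

```text
t: 2.05
tool_pos: [0.4843, 0.3527, 0.0316]
tool_rot: [0.234, -3.133, -0.005]
contact_force: [0.4, 0.7, 0.5]
opening: 0.0424
grip_force: 0.0
```

>>> carry_out([
  [0,0,0,0,0,0.03,0],
  [0,0,0,0,0,0.06,0],
  [0,0,0,0,0,0.09,0],
  [0,0,0,0,0,0.09,0],
  [0,0,0,0,0,0.09,0],
])

```text
t: 2.55
tool_pos: [0.4852, 0.3513, 0.0039]
tool_rot: [-0.23, 3.133, 0.005]
contact_force: [0.6, 0.4, 0.3]
opening: 0.0426
grip_force: 0.0
```

>>> carry_out([
  [0,0,0,0,0,0,0.8],
  [0,0,0,0,0,0,0.8],
  [0,0,0,0,0,0,0.8],
  [0,0,0,0,0,0,0.8],
  [0,0,0,0,0,0,0.8],
])

```text
t: 3.05
tool_pos: [0.4858, 0.3517, 0.0046]
tool_rot: [-0.23, 3.132, 0.006]
contact_force: [1.2, 0.5, 3.4]
opening: 0.0221
grip_force: 39.7
```

Run:
```python
from h import *
o=get_obs(); print({k:np.round(o[k],4) for k in("t","tool_pos","opening","grip_force","contact_force")})
```

```text
{'t': np.float64(3.05), 'tool_pos': array([0.4858, 0.3517, 0.0046]), 'opening': np.float64(0.0221), 'grip_force': np.float64(39.6672), 'contact_force': array([1.1982, 0.5119, 3.3721])}
```

Run:
```python
from h import *
plan([([.46,.2,.22],down(60),2),(pan([-.078,0,.11]),barR(),2)])
print(pan([-.078,0,.11]))
```

```text
[0.0, 0.0, 0.107, 0.078, -0.242, -0.067] -> [0.472 0.275 0.2  ]
[0.0, 0.0, 0.106, -0.007, -0.254, -0.067] -> [0.46 0.2  0.22]
--
[-0.064, -0.032, 0.145, -0.127, -0.245, 0.122] -> [0.456 0.117 0.183]
[-0.065, -0.033, 0.145, -0.216, -0.187, 0.095] -> [0.453 0.035 0.147]
--
[0.45268526 0.034986   0.14672963]
```

>>> carry_out([
  [0,0,0,0,0.001,-0.1,0.8],
  [0,0,0,0,0.001,-0.3,0.8],
  [0,0,0,0,0.001,-0.45,0.8],
  [0,0,0,0,0.001,-0.59,0.8],
  [0,0,0,0,0.001,-0.59,0.8],
])

```text
t: 3.55
tool_pos: [0.4891, 0.3535, 0.1902]
tool_rot: [-0.23, 3.119, 0.015]
contact_force: [1.0, 0.9, 0.1]
opening: 0.0222
grip_force: 39.5
```

>>> carry_out([
  [0,0,0.107,0.078,-0.242,-0.067,0.8],
  [0,0,0.107,0.078,-0.242,-0.067,0.8],
  [0,0,0.107,0.078,-0.242,-0.067,0.8],
  [0,0,0.107,0.078,-0.242,-0.067,0.8],
  [0,0,0.107,0.078,-0.242,-0.067,0.8],
])

```text
t: 4.05
tool_pos: [0.4721, 0.2759, 0.1997]
tool_rot: [-0.295, -3.126, -0.004]
contact_force: [-0.1, 0.6, -0.6]
opening: 0.0224
grip_force: 39.6
```

>>> carry_out([
  [0,0,0.106,-0.007,-0.254,-0.067,0.8],
  [0,0,0.106,-0.007,-0.254,-0.067,0.8],
  [0,0,0.106,-0.007,-0.254,-0.067,0.8],
  [0,0,0.106,-0.007,-0.254,-0.067,0.8],
  [0,0,0.106,-0.007,-0.254,-0.067,0.8],
])

```text
t: 4.55
tool_pos: [0.4601, 0.2011, 0.22]
tool_rot: [-0.808, -3.034, -0.004]
contact_force: [-0.2, 0.8, -0.9]
opening: 0.0223
grip_force: 39.8
```

>>> carry_out([
  [-0.064,-0.032,0.145,-0.127,-0.245,0.122,0.8],
  [-0.064,-0.032,0.145,-0.127,-0.245,0.122,0.8],
  [-0.064,-0.032,0.145,-0.127,-0.245,0.122,0.8],
  [-0.064,-0.032,0.145,-0.127,-0.245,0.122,0.8],
  [-0.064,-0.032,0.145,-0.127,-0.245,0.122,0.8],
])

```text
t: 5.05
tool_pos: [0.4559, 0.1182, 0.1829]
tool_rot: [1.404, 2.635, 0.253]
contact_force: [-0.6, 0.7, -0.7]
opening: 0.0224
grip_force: 39.9
```

>>> carry_out([
  [-0.065,-0.033,0.145,-0.216,-0.187,0.095,0.8],
  [-0.065,-0.033,0.145,-0.216,-0.187,0.095,0.8],
  [-0.065,-0.033,0.145,-0.216,-0.187,0.095,0.8],
  [-0.065,-0.033,0.145,-0.216,-0.187,0.095,0.8],
  [-0.065,-0.033,0.145,-0.216,-0.187,0.095,0.8],
])

```text
t: 5.55
tool_pos: [0.4525, 0.036, 0.1464]
tool_rot: [1.864, 2.11, 0.468]
contact_force: [0.9, -0.1, -1.1]
opening: 0.0223
grip_force: 40.0
```

Run:
```python
from h import *
import pickle
im=get_image("wrist"); cv2.imwrite("pics/w2.png",im["img"]); o=get_obs(); pickle.dump(im,open("w2.pkl","wb"))
print({k:np.round(o[k],4) for k in("t","tool_pos","opening","contact_force","q")})
p,R=json.load(open("cmd.json")); print(p,np.degrees((Ro.from_rotvec(o["tool_rot"])*Ro.from_matrix(R).inv()).as_rotvec()))
X=np.array([[-.011,.135,.01],[-.011,-.135,.01],[-.025,-.135,.01],[-.025,.135,.01],[.11,.14,0],[.11,-.14,0],[-.094,.032,.01],[-.094,-.032,.01],[-.094,.13,.01],[-.094,-.13,.01]])
print(proj(im,[pan(x) for x in X]).round(0))
```

```text
{'t': np.float64(5.6), 'tool_pos': array([0.453 , 0.0361, 0.1471]), 'opening': np.float64(0.0223), 'contact_force': array([-0.8766, -0.2601, -0.1571]), 'q': array([-0.1588, -0.6707,  2.3678,  0.1388,  1.027 , -0.3304])}
[0.4527941868029652, 0.03493337340728814, 0.14675145618930946] [0.04967262 0.01250623 0.20374287]
[[432. -11.]
 [404. 355.]
 [387. 355.]
 [409. -11.]
 [609. -10.]
 [539. 350.]
 [300. 153.]
 [301. 240.]
 [298.  -3.]
 [303. 350.]]
```

View pics/w2.png

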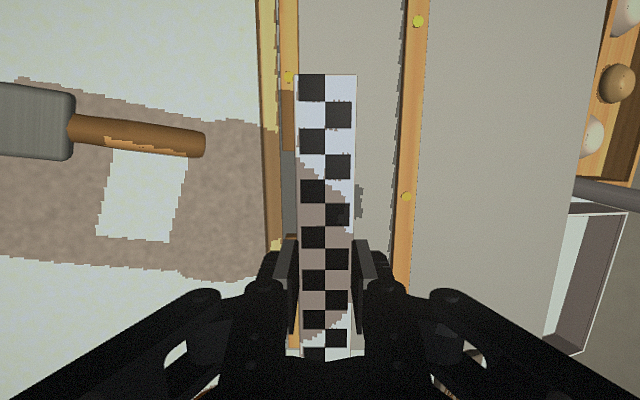

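Board edges and cleats land within about 2 px of the prediction: upper cleat at (409–431, 0), lower cleat face at u≈299, gap starting at v≈150. The panel pose is good, and the bar is held straight.

Run:
```python
from h import *
B=barR()
plan([(pan([-.0785,0,.015]),B,1),(pan([-.0785,0,.006]),B,1)])
```

```text
[0.0, 0.0, 0.0, 0.001, -0.002, 0.317] -> [0.492 0.04  0.06 ]
--
[0.0, 0.0, 0.0, 0.0, 0.0, 0.03] -> [0.496 0.04  0.052]
--
```

>>> carry_out([
  [0,0,0,0.001,-0.002,0.1,0.8],
  [0,0,0,0.001,-0.002,0.2,0.8],
  [0,0,0,0.001,-0.002,0.28,0.8],
  [0,0,0,0.001,-0.002,0.317,0.8],
  [0,0,0,0.001,-0.002,0.317,0.8],
])

```text
t: 6.1
tool_pos: [0.492, 0.0416, 0.0587]
tool_rot: [1.866, 2.113, 0.466]
contact_force: [0.4, 0.3, -0.1]
opening: 0.0226
grip_force: 40.0
```

>>> carry_out([
  [0,0,0,0,0,0.01,0.8],
  [0,0,0,0,0,0.02,0.8],
  [0,0,0,0,0,0.03,0.8],
  [0,0,0,0,0,0.03,0.8],
  [0,0,0,0,0,0.03,0.8],
])

```text
t: 6.6
tool_pos: [0.4964, 0.0412, 0.0529]
tool_rot: [1.865, 2.106, 0.47]
contact_force: [0.1, 0.1, -1.3]
opening: 0.0222
grip_force: 40.0
```

>>> carry_out([
  [0,0,0,0,0,0.004,0.8],
  [0,0,0,0,0,0.007,0.8],
  [0,0,0,0,0,0.007,0.8],
])

```text
t: 6.9
tool_pos: [0.4974, 0.0413, 0.0518]
tool_rot: [1.865, 2.108, 0.469]
contact_force: [-10.7, -1.7, 10.8]
opening: 0.0225
grip_force: 41.6
```

Run:
```python
from h import *
o=get_obs(); print(panR().T@(o["tool_pos"]-pan([0,0,0])),o["contact_force"])
im=get_image("wrist"); cv2.imwrite("pics/w3.png",im["img"])
```

```text
[-0.07722075  0.00083321  0.00491527] [-10.69780903  -1.74246342  10.80070627]
```

View pics/w3.png

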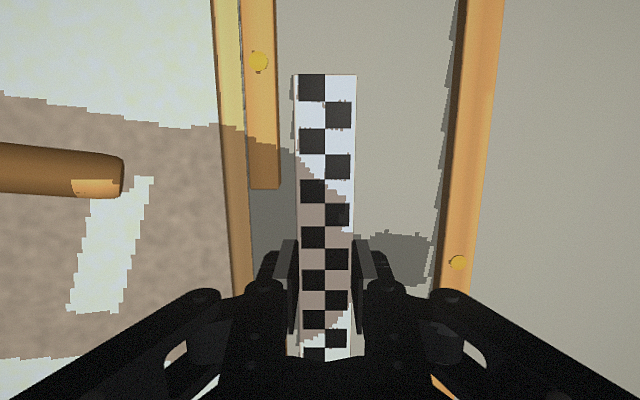

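The bar is down, with its edge at u≈293 and the lower cleat face at u≈279, so about a 5 mm gap. Releasing.

>>> carry_out([
  [0,0,0,0,0,-0.002,0.35],
  [0,0,0,0,0,-0.002,0.25],
  [0,0,0,0,0,-0.002,0.1],
  [0,0,0,0,0,-0.002,0.05],
  [0,0,0,0,0,-0.002,0.05],
])

```text
t: 7.45
tool_pos: [0.4969, 0.0414, 0.0511]
tool_rot: [1.866, 2.107, 0.47]
contact_force: [0.3, 0.1, 0.6]
opening: 0.0404
grip_force: 0.0
```

>>> carry_out([
  [0,0,0,0,0,0,0.0],
  [0,0,0,0,0,-0.05,0.0],
  [0,0,0,0,0,-0.2,0.0],
  [0,0,0,0,0,-0.35,0.0],
  [0,0,0,0,0,-0.35,0.0],
])

```text
t: 7.95
tool_pos: [0.4558, 0.0352, 0.1556]
tool_rot: [1.854, 2.095, 0.481]
contact_force: [0.0, -0.4, 0.8]
opening: 0.0427
grip_force: 0.0
```

Run:
```python
from h import *
im=get_image("wrist"); cv2.imwrite("pics/w4.png",im["img"]); o=get_obs(); print(o["tool_pos"],o["contact_force"],o["opening"])
b=np.array([[-.094,.075,.01],[-.07,.075,.01],[-.094,-.075,.01],[-.07,-.075,.01]])
print(proj(im,[pan(x) for x in b]).round(0))
R=Ro.from_rotvec(o["tool_rot"]).as_matrix()
R0=barR()
# commanded pose after manual moves
p,R=[np.array(v) for v in json.load(open("cmd.json"))]
p=p+R@[0,0,.3*(.007-.002-.35)]
plan([([.46,-.12,.22],down(60),2),([.462,-.357,.2],down(88.1),1),([.462,-.357,.14],down(88.1),1)],(p,R))
```

```text
[0.45480516 0.03540928 0.15189093] [-0.2796114  -0.51912522 -1.11886776] 0.04304209779919102
[[287.  86.]
 [322.  86.]
 [292. 284.]
 [322. 284.]]
[0.064, 0.032, -0.145, -0.258, 0.035, -0.12] -> [ 0.456 -0.042  0.183]
[0.065, 0.033, -0.145, -0.229, -0.105, -0.137] -> [ 0.46 -0.12  0.22]
--
[0.0, 0.0, -0.078, -0.2, -0.34, 0.033] -> [ 0.461 -0.238  0.21 ]
[0.0, 0.0, -0.078, -0.112, -0.38, 0.034] -> [ 0.462 -0.357  0.2  ]
--
[0.0, 0.0, 0.0, -0.001, 0.0, 0.2] -> [ 0.462 -0.357  0.14 ]
--
```

View pics/w4.png

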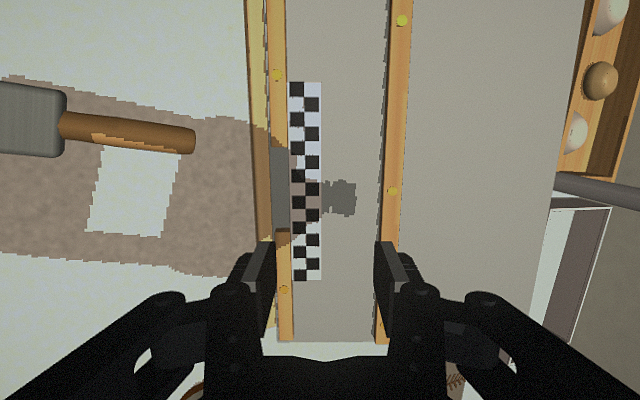

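The bar rests against the lower cleat at (289–322, 82–280), as predicted. Now the part.

>>> carry_out([
  [0.064,0.032,-0.145,-0.258,0.035,-0.12,-1],
  [0.064,0.032,-0.145,-0.258,0.035,-0.12,-1],
  [0.064,0.032,-0.145,-0.258,0.035,-0.12,-1],
  [0.064,0.032,-0.145,-0.258,0.035,-0.12,-1],
  [0.064,0.032,-0.145,-0.258,0.035,-0.12,-1],
])

```text
t: 8.5
tool_pos: [0.4567, -0.042, 0.1819]
tool_rot: [1.406, 2.631, 0.254]
contact_force: [-0.7, 0.3, 0.4]
opening: 0.0853
grip_force: 0.0
```

>>> carry_out([
  [0.065,0.033,-0.145,-0.229,-0.105,-0.137,-1],
  [0.065,0.033,-0.145,-0.229,-0.105,-0.137,-1],
  [0.065,0.033,-0.145,-0.229,-0.105,-0.137,-1],
  [0.065,0.033,-0.145,-0.229,-0.105,-0.137,-1],
  [0.065,0.033,-0.145,-0.229,-0.105,-0.137,-1],
])

```text
t: 9.0
tool_pos: [0.46, -0.1186, 0.2183]
tool_rot: [-0.812, -3.032, -0.003]
contact_force: [-0.0, 0.4, -0.5]
opening: 0.0851
grip_force: 0.0
```

>>> carry_out([
  [0,0,-0.078,-0.2,-0.34,0.033,-1],
  [0,0,-0.078,-0.2,-0.34,0.033,-1],
  [0,0,-0.078,-0.2,-0.34,0.033,-1],
  [0,0,-0.078,-0.2,-0.34,0.033,-1],
])

```text
t: 9.4
tool_pos: [0.4601, -0.2393, 0.2082]
tool_rot: [-0.444, -3.108, -0.004]
contact_force: [0.1, 1.2, 0.0]
opening: 0.0852
grip_force: 0.0
```

>>> carry_out([
  [0,0,-0.078,-0.112,-0.38,0.034,-1],
  [0,0,-0.078,-0.112,-0.38,0.034,-1],
  [0,0,-0.078,-0.112,-0.38,0.034,-1],
  [0,0,-0.078,-0.112,-0.38,0.034,-1],
])

```text
t: 9.8
tool_pos: [0.4616, -0.3571, 0.1984]
tool_rot: [-0.058, -3.14, -0.005]
contact_force: [0.1, 0.1, 0.2]
opening: 0.0852
grip_force: 0.0
```

>>> carry_out([
  [0,0,0,-0.001,0,0.2,-1],
  [0,0,0,-0.001,0,0.2,-1],
  [0,0,0,-0.001,0,0.2,-1],
  [0,0,0,-0.001,0,0.2,-1],
])

```text
t: 10.2
tool_pos: [0.463, -0.3556, 0.1407]
tool_rot: [0.051, 3.141, 0.002]
contact_force: [-0.6, 0.2, -0.1]
opening: 0.0852
grip_force: 0.0
```

Run:
```python
from h import *
im=get_image("wrist"); cv2.imwrite("pics/w5.png",im["img"]); o=get_obs(); print(o["t"],o["tool_pos"],o["opening"])
hsv=cv2.cvtColor(im["img"],cv2.COLOR_BGR2HSV)
u,v=proj(im,[[.462,-.358,.018]])[0]; print(u,v,hsv[int(v)+20,int(u)+20],hsv[int(v)-25,int(u)])
c=np.array([[a,b,0] for a,b in((.045,.028),(.045,-.028),(-.045,-.028),(-.045,.028))])@Ro.from_euler("z",-1.9,degrees=True).as_matrix().T+[.462,-.358,.018]
print(proj(im,c).round(0))
```

```text
10.25 [ 0.46342437 -0.35633764  0.14169991] 0.08542748759130434
321.3745828562946 185.2416634524627 [ 19  74 103] [ 24  59 160]
[[356. 239.]
 [287. 239.]
 [284. 126.]
 [359. 126.]]
```

View pics/w5.png

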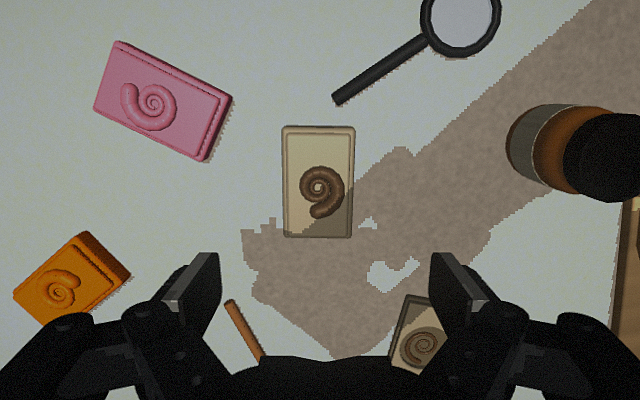

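The part (raised coil) is at (282–355, 126–239), 2 mm further −y than I had. Grasping, then lifting.

Run:
```python
from h import *
B=down(88.1)
plan([([.462,-.3595,.03],B,1),([.462,-.3595,.003],B,1),([.462,-.3595,.06],B,1),([.462,-.3595,.2],B,1),([.45,-.1,.26],down(95),2),(pan([.038,.07,.11]),slabR(),2)])
```

```text
[0.0, 0.0, 0.0, 0.0, -0.008, 0.367] -> [ 0.462 -0.36   0.03 ]
--
[0.0, 0.0, 0.0, 0.0, 0.0, 0.09] -> [ 0.462 -0.36   0.003]
--
[0.0, 0.0, 0.0, 0.0, 0.0, -0.19] -> [ 0.462 -0.36   0.06 ]
--
[0.0, 0.0, 0.0, 0.0, 0.0, -0.467] -> [ 0.462 -0.36   0.2  ]
--
[0.0, 0.0, -0.019, 0.035, 0.432, -0.1] -> [ 0.456 -0.23   0.23 ]
[0.0, 0.0, -0.019, 0.008, 0.432, -0.1] -> [ 0.45 -0.1   0.26]
--
[-0.001, -0.07, -0.006, -0.195, 0.347, 0.107] -> [0.499 0.009 0.228]
[-0.001, -0.069, -0.005, -0.173, 0.343, 0.148] -> [0.549 0.117 0.196]
--
```

>>> carry_out([
  [0,0,0,0,-0.008,0.15,-1],
  [0,0,0,0,-0.008,0.3,-1],
  [0,0,0,0,-0.008,0.367,-1],
  [0,0,0,0,-0.008,0.367,-1],
])

```text
t: 10.65
tool_pos: [0.4611, -0.3571, 0.0274]
tool_rot: [-0.052, -3.138, -0.007]
contact_force: [-0.8, 0.2, 0.4]
opening: 0.0854
grip_force: 0.0
```

>>> carry_out([
  [0,0,0,0,0,0.03,-1],
  [0,0,0,0,0,0.06,-1],
  [0,0,0,0,0,0.09,-1],
  [0,0,0,0,0,0.09,-1],
])

```text
t: 11.05
tool_pos: [0.462, -0.3583, 0.0018]
tool_rot: [-0.052, -3.14, -0.003]
contact_force: [-1.1, -0.4, 0.7]
opening: 0.0855
grip_force: 0.0
```

>>> carry_out([
  [0,0,0,0,0,0,0.3],
  [0,0,0,0,0,0,0.3],
  [0,0,0,0,0,0,0.3],
  [0,0,0,0,0,0,0.3],
  [0,0,0,0,0,0,0.3],
], force=50)

```text
t: 11.55
tool_pos: [0.4629, -0.3593, 0.0035]
tool_rot: [0.052, 3.14, -0.0]
contact_force: [-0.2, -1.0, 4.9]
opening: 0.0545
grip_force: 54.9
```

>>> carry_out([
  [0,0,0,0,0,-0.05,0.3],
  [0,0,0,0,0,-0.15,0.3],
  [0,0,0,0,0,-0.19,0.3],
  [0,0,0,0,0,-0.19,0.3],
  [0,0,0,0,0,-0.19,0.3],
])

```text
t: 12.05
tool_pos: [0.462, -0.3584, 0.059]
tool_rot: [-0.052, -3.14, -0.003]
contact_force: [-0.2, -0.0, -2.4]
opening: 0.0545
grip_force: 54.3
```

>>> carry_out([
  [0,0,0,0,0,-0.467,0.3],
  [0,0,0,0,0,-0.467,0.3],
  [0,0,0,0,0,-0.467,0.3],
  [0,0,0,0,0,-0.467,0.3],
  [0,0,0,0,0,-0.467,0.3],
])

```text
t: 12.55
tool_pos: [0.4622, -0.3588, 0.1991]
tool_rot: [-0.052, -3.141, -0.003]
contact_force: [-0.6, 0.2, -2.9]
opening: 0.0545
grip_force: 55.4
```

>>> carry_out([
  [0,0,-0.019,0.035,0.432,-0.1,0.3],
  [0,0,-0.019,0.035,0.432,-0.1,0.3],
  [0,0,-0.019,0.035,0.432,-0.1,0.3],
  [0,0,-0.019,0.035,0.432,-0.1,0.3],
  [0,0,-0.019,0.035,0.432,-0.1,0.3],
])

```text
t: 13.05
tool_pos: [0.4551, -0.2279, 0.2267]
tool_rot: [0.044, -3.137, -0.006]
contact_force: [-0.0, -0.4, -2.8]
opening: 0.0547
grip_force: 55.5
```

>>> carry_out([
  [0,0,-0.019,0.008,0.432,-0.1,0.3],
  [0,0,-0.019,0.008,0.432,-0.1,0.3],
  [0,0,-0.019,0.008,0.432,-0.1,0.3],
  [0,0,-0.019,0.008,0.432,-0.1,0.3],
  [0,0,-0.019,0.008,0.432,-0.1,0.3],
])

```text
t: 13.55
tool_pos: [0.4499, -0.0999, 0.2583]
tool_rot: [0.136, -3.136, -0.003]
contact_force: [-0.8, 0.1, -3.1]
opening: 0.0545
grip_force: 55.6
```

>>> carry_out([
  [-0.001,-0.07,-0.006,-0.195,0.347,0.107,0.3],
  [-0.001,-0.07,-0.006,-0.195,0.347,0.107,0.3],
  [-0.001,-0.07,-0.006,-0.195,0.347,0.107,0.3],
  [-0.001,-0.07,-0.006,-0.195,0.347,0.107,0.3],
  [-0.001,-0.07,-0.006,-0.195,0.347,0.107,0.3],
])

```text
t: 14.05
tool_pos: [0.4992, 0.008, 0.2263]
tool_rot: [-0.152, 2.922, 0.02]
contact_force: [-0.0, -0.8, -1.4]
opening: 0.0547
grip_force: 55.5
```

>>> carry_out([
  [-0.001,-0.069,-0.005,-0.173,0.343,0.148,0.3],
  [-0.001,-0.069,-0.005,-0.173,0.343,0.148,0.3],
  [-0.001,-0.069,-0.005,-0.173,0.343,0.148,0.3],
  [-0.001,-0.069,-0.005,-0.173,0.343,0.148,0.3],
  [-0.001,-0.069,-0.005,-0.173,0.343,0.148,0.3],
])

```text
t: 14.55
tool_pos: [0.549, 0.1166, 0.1959]
tool_rot: [-0.163, 2.702, 0.035]
contact_force: [0.0, 0.0, -3.1]
opening: 0.0546
grip_force: 55.6
```

Run:
```python
from h import *
im=get_image("wrist"); cv2.imwrite("pics/w6.png",im["img"]); o=get_obs(); print(o["t"],panR().T@(o["tool_pos"]-pan([0,0,0])),o["opening"],o["q"].round(2))
B=slabR()
plan([(pan([.039,.07,.02]),B,1),(pan([.039,.07,.006]),B,1)])
```

```text
14.6 [0.038743   0.06902213 0.11038337] 0.05447809198088922 [ 0.06 -0.36  2.08  0.03  0.98 -1.64]
[0.0, 0.0, 0.0, -0.004, 0.0, 0.3] -> [0.587 0.122 0.115]
--
[0.0, 0.0, 0.0, 0.0, 0.0, 0.046] -> [0.593 0.123 0.102]
--
```

View pics/w6.png

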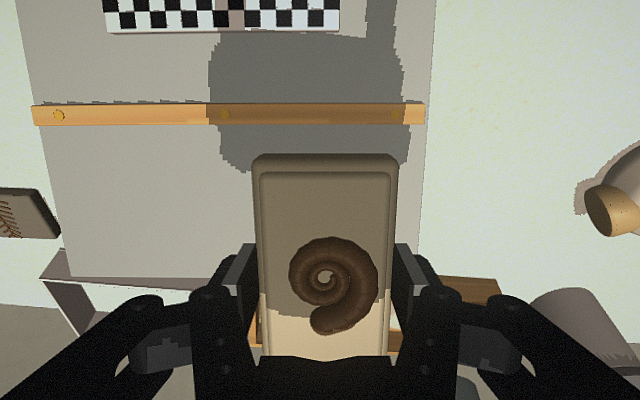

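The part is held square, with its lower end at v≈155 parallel to the upper cleat at v≈103–124. Lowering it in slow steps.

>>> carry_out([
  [0,0,0,-0.004,0,0.1,0.3],
  [0,0,0,-0.004,0,0.2,0.3],
  [0,0,0,-0.004,0,0.27,0.3],
  [0,0,0,-0.004,0,0.3,0.3],
  [0,0,0,-0.004,0,0.3,0.3],
])

```text
t: 15.1
tool_pos: [0.5874, 0.1213, 0.1141]
tool_rot: [-0.161, 2.703, 0.036]
contact_force: [-1.4, -0.1, -2.2]
opening: 0.0545
grip_force: 55.6
```

>>> carry_out([
  [0,0,0,0,0,0.012,0.3],
  [0,0,0,0,0,0.024,0.3],
  [0,0,0,0,0,0.036,0.3],
  [0,0,0,0,0,0.046,0.3],
  [0,0,0,0,0,0.046,0.3],
])

```text
t: 15.6
tool_pos: [0.5932, 0.1235, 0.1024]
tool_rot: [-0.164, 2.701, 0.037]
contact_force: [0.6, 0.5, -3.4]
opening: 0.0546
grip_force: 55.6
```

>>> carry_out([
  [0,0,0,0,0,0.002,0.3],
  [0,0,0,0,0,0.004,0.3],
  [0,0,0,0,0,0.006,0.3],
  [0,0,0,0,0,0.006,0.3],
])

```text
t: 16.0
tool_pos: [0.5942, 0.1235, 0.101]
tool_rot: [-0.164, 2.701, 0.037]
contact_force: [-0.4, -0.8, -2.7]
opening: 0.0542
grip_force: 55.6
```

Run:
```python
from h import *
o=get_obs(); print(panR().T@(o["tool_pos"]-pan([0,0,0])),o["contact_force"],panR().T@o["contact_force"])
```

```text
[0.03969012 0.07070354 0.00468662] [-0.41743207 -0.79112515 -2.72292367] [-1.61325845 -0.7346486  -2.25213909]
```

No contact yet; going 2 mm further.

>>> carry_out([
  [0,0,0,0,0,0.003,0.3],
  [0,0,0,0,0,0.005,0.3],
  [0,0,0,0,0,0.005,0.3],
])

```text
t: 16.3
tool_pos: [0.5949, 0.1236, 0.1005]
tool_rot: [-0.164, 2.7, 0.037]
contact_force: [-4.2, -0.4, 2.5]
opening: 0.0545
grip_force: 56.3
```

>>> carry_out([
  [0,0,0,0,0,0,-0.4],
  [0,0,0,0,0,0,-0.6],
  [0,0,0,0,0,0,-0.9],
  [0,0,0,0,0,0,-0.9],
  [0,0,0,0,0,0,-0.9],
])

```text
t: 16.8
tool_pos: [0.5949, 0.1236, 0.0998]
tool_rot: [-0.164, 2.7, 0.037]
contact_force: [0.6, 0.7, -0.3]
opening: 0.0813
grip_force: 0.0
```

>>> carry_out([
  [0,0,0,0,0,-0.05,-0.9],
  [0,0,0,0,0,-0.15,-0.9],
  [0,0,0,0,0,-0.3,-0.9],
  [0,0,0,0,0,-0.4,-0.9],
  [0,0,0,0,0,-0.4,-0.9],
])

```text
t: 17.3
tool_pos: [0.5464, 0.1176, 0.215]
tool_rot: [-0.164, 2.69, 0.037]
contact_force: [0.4, 0.5, 0.8]
opening: 0.0814
grip_force: 0.0
```

Run:
```python
from h import *
im=get_image("wrist"); cv2.imwrite("pics/w7.png",im["img"]); o=get_obs(); print(o["t"],o["tool_pos"],o["opening"])
for z in(.018,):
  print(proj(im,[pan(x) for x in([-.011,.098,z],[-.011,.042,z],[.079,.098,z],[.079,.042,z])]).round(0))
p,R=[np.array(v) for v in json.load(open("cmd.json"))]
p=p+R@[0,0,.3*(.011-.4)]
cp=[.619,-.268]; B=down(77)
plan([([.50,-.05,.26],down(90),2),([.55,-.2,.24],down(80),1),([.617,-.269,.14],B,1)],(p,R))
```

```text
17.35 [0.54556486 0.11748192 0.21191369] 0.08119307160768616
[[364. 113.]
 [284. 113.]
 [360. 233.]
 [288. 233.]]
[0.004, 0.069, 0.019, 0.06, -0.267, -0.123] -> [0.522 0.033 0.234]
[0.004, 0.07, 0.019, 0.069, -0.273, -0.106] -> [ 0.5  -0.05  0.26]
--
[0.0, 0.0, 0.056, -0.166, -0.5, 0.066] -> [ 0.55 -0.2   0.24]
--
[0.0, 0.0, 0.016, -0.261, -0.187, 0.333] -> [ 0.617 -0.269  0.14 ]
--
```

View pics/w7.png

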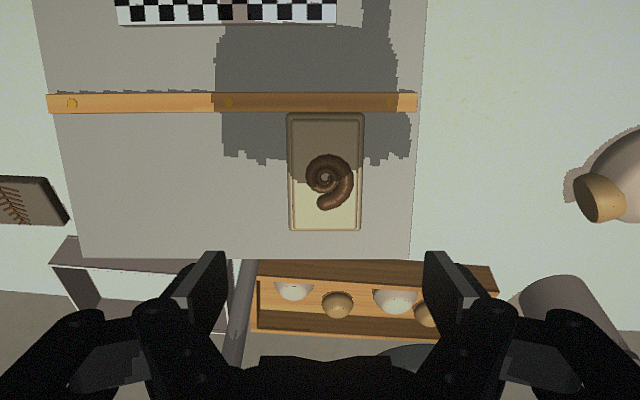

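The part rests against the upper cleat at (287–363, 113–230), matching the prediction. Now the counterpart. My ten pictures are used, so I check by numbers from here.

>>> carry_out([
  [0.004,0.069,0.019,0.06,-0.267,-0.123,-1],
  [0.004,0.069,0.019,0.06,-0.267,-0.123,-1],
  [0.004,0.069,0.019,0.06,-0.267,-0.123,-1],
  [0.004,0.069,0.019,0.06,-0.267,-0.123,-1],
])

```text
t: 17.75
tool_pos: [0.5224, 0.0335, 0.2327]
tool_rot: [-0.085, 2.923, 0.022]
contact_force: [-0.5, 0.5, -0.7]
opening: 0.0857
grip_force: 0.0
```

>>> carry_out([
  [0.004,0.07,0.019,0.069,-0.273,-0.106,-1],
  [0.004,0.07,0.019,0.069,-0.273,-0.106,-1],
  [0.004,0.07,0.019,0.069,-0.273,-0.106,-1],
  [0.004,0.07,0.019,0.069,-0.273,-0.106,-1],
])

```text
t: 18.15
tool_pos: [0.5002, -0.0489, 0.2584]
tool_rot: [0.0, -3.139, -0.005]
contact_force: [0.7, 0.3, -0.0]
opening: 0.0855
grip_force: 0.0
```

>>> carry_out([
  [0,0,0.056,-0.166,-0.5,0.066,-1],
  [0,0,0.056,-0.166,-0.5,0.066,-1],
  [0,0,0.056,-0.166,-0.5,0.066,-1],
  [0,0,0.056,-0.166,-0.5,0.066,-1],
  [0,0,0.056,-0.166,-0.5,0.066,-1],
])

```text
t: 18.65
tool_pos: [0.5498, -0.1988, 0.2377]
tool_rot: [-0.275, -3.126, -0.006]
contact_force: [-0.0, 1.1, -0.5]
opening: 0.0853
grip_force: 0.0
```

>>> carry_out([
  [0,0,0.016,-0.261,-0.187,0.333,-1],
  [0,0,0.016,-0.261,-0.187,0.333,-1],
  [0,0,0.016,-0.261,-0.187,0.333,-1],
  [0,0,0.016,-0.261,-0.187,0.333,-1],
  [0,0,0.016,-0.261,-0.187,0.333,-1],
])

```text
t: 19.15
tool_pos: [0.617, -0.2656, 0.1389]
tool_rot: [-0.35, -3.119, -0.005]
contact_force: [-0.9, -0.1, 0.5]
opening: 0.0856
grip_force: 0.0
```

Run:
```python
from h import *
im=get_image("wrist"); o=get_obs(); print(o["t"],o["tool_pos"],o["opening"])
hsv=cv2.cvtColor(im["img"],cv2.COLOR_BGR2HSV)
u,v=proj(im,[[.619,-.268,.016]])[0].astype(int); print(u,v,[hsv[v+dv,u+du].tolist() for dv,du in((-45,0),(-45,20),(0,0),(40,0),(0,55),(0,-55))])
for thr in(40,48):
    m=((hsv[...,1]>thr)&(hsv[...,0]>10)&(hsv[...,0]<40)).astype(np.uint8); m[245:]=0; m[:, :u-70]=0; m[:,u+70:]=0
    m=cv2.morphologyEx(m,2,np.ones((3,3)))
    m=cv2.morphologyEx(m,3,np.ones((5,5)))
    c=max(cv2.findContours(m,0,1)[0],key=cv2.contourArea).reshape(-1,2)
    print(thr,cv2.boundingRect(c),cv2.minAreaRect((onz(im,c,.016)[:,:2]*1000).astype(np.float32)))
```

```text
19.2 [ 0.61763592 -0.26617504  0.14091163] 0.0856635926137239
321 190 [[27, 55, 158], [23, 64, 104], [17, 96, 74], [21, 71, 101], [17, 53, 131], [71, 12, 166]]
40 (252, 37, 139, 208) ((588.9487915039062, -265.1596984863281), (111.98616027832031, 156.6431427001953), 79.9804458618164)
48 (286, 130, 105, 115) ((621.56640625, -255.01055908203125), (84.02786254882812, 91.72615051269531), 77.1220932006836)
```

The left edge (u=286) and the angle (77°) match the first estimate; the right side merges with shadow. Good enough to grasp.

Run:
```python
from h import *
B=down(77)
plan([([.62,-.2685,.03],B,1),([.62,-.2685,.003],B,1),([.62,-.2685,.06],B,1),([.60,-.25,.22],B,1),([.52,-.12,.25],slabR(),1),(pan([.039,-.07,.11]),slabR(),1),(pan([.039,-.07,.02]),slabR(),1),(pan([.039,-.07,.0055]),slabR(),1)])
```

```text
[0.0, 0.0, 0.0, -0.01, 0.004, 0.367] -> [ 0.62  -0.269  0.03 ]
--
[0.0, 0.0, 0.0, 0.0, 0.0, 0.09] -> [ 0.62  -0.269  0.003]
--
[0.0, 0.0, 0.0, 0.001, 0.0, -0.19] -> [ 0.62  -0.268  0.06 ]
--
[0.0, 0.0, 0.0, 0.079, 0.045, -0.533] -> [ 0.6  -0.25  0.22]
--
[-0.024, -0.138, -0.109, 0.357, 0.362, -0.1] -> [ 0.52 -0.12  0.25]
--
[0.0, 0.0, 0.0, -0.1, 0.307, 0.244] -> [ 0.567 -0.022  0.196]
--
[0.0, 0.0, 0.0, 0.001, 0.0, 0.3] -> [ 0.604 -0.017  0.115]
--
[0.0, 0.0, 0.0, 0.0, 0.0, 0.048] -> [ 0.61  -0.016  0.102]
--
```

>>> carry_out([
  [0,0,0,-0.01,0.004,0.15,-1],
  [0,0,0,-0.01,0.004,0.3,-1],
  [0,0,0,-0.01,0.004,0.367,-1],
  [0,0,0,-0.01,0.004,0.367,-1],
])

```text
t: 19.6
tool_pos: [0.6185, -0.265, 0.0281]
tool_rot: [-0.351, -3.117, -0.006]
contact_force: [-0.4, 0.5, 0.6]
opening: 0.0855
grip_force: 0.0
```

>>> carry_out([
  [0,0,0,0,0,0.03,-1],
  [0,0,0,0,0,0.06,-1],
  [0,0,0,0,0,0.09,-1],
  [0,0,0,0,0,0.09,-1],
])

```text
t: 20.0
tool_pos: [0.62, -0.2672, 0.0021]
tool_rot: [-0.354, -3.119, -0.003]
contact_force: [0.5, 0.4, -0.1]
opening: 0.0856
grip_force: 0.0
```

>>> carry_out([
  [0,0,0,0,0,0,0.3],
  [0,0,0,0,0,0,0.3],
  [0,0,0,0,0,0,0.3],
  [0,0,0,0,0,0,0.3],
  [0,0,0,0,0,0,0.3],
])

```text
t: 20.5
tool_pos: [0.6212, -0.2681, 0.0046]
tool_rot: [0.354, 3.121, 0.001]
contact_force: [-2.2, 0.6, 5.1]
opening: 0.0549
grip_force: 51.8
```

>>> carry_out([
  [0,0,0,0.001,0,-0.05,0.3],
  [0,0,0,0.001,0,-0.15,0.3],
  [0,0,0,0.001,0,-0.19,0.3],
  [0,0,0,0.001,0,-0.19,0.3],
])

```text
t: 20.9
tool_pos: [0.6221, -0.2687, 0.0633]
tool_rot: [0.354, 3.117, -0.001]
contact_force: [-0.1, 0.2, -2.5]
opening: 0.0547
grip_force: 53.9
```

>>> carry_out([
  [0,0,0,0.079,0.045,-0.533,0.3],
  [0,0,0,0.079,0.045,-0.533,0.3],
  [0,0,0,0.079,0.045,-0.533,0.3],
  [0,0,0,0.079,0.045,-0.533,0.3],
  [0,0,0,0.079,0.045,-0.533,0.3],
])

```text
t: 21.4
tool_pos: [0.6013, -0.2498, 0.2224]
tool_rot: [0.353, 3.118, -0.001]
contact_force: [0.2, 0.3, -2.5]
opening: 0.0543
grip_force: 54.7
```

>>> carry_out([
  [-0.024,-0.138,-0.109,0.357,0.362,-0.1,0.3],
  [-0.024,-0.138,-0.109,0.357,0.362,-0.1,0.3],
  [-0.024,-0.138,-0.109,0.357,0.362,-0.1,0.3],
  [-0.024,-0.138,-0.109,0.357,0.362,-0.1,0.3],
  [-0.024,-0.138,-0.109,0.357,0.362,-0.1,0.3],
])

```text
t: 21.9
tool_pos: [0.5167, -0.1181, 0.2443]
tool_rot: [-0.163, 2.706, 0.042]
contact_force: [0.6, -1.4, -2.1]
opening: 0.0544
grip_force: 54.9
```

>>> carry_out([
  [0,0,0,-0.1,0.307,0.244,0.3],
  [0,0,0,-0.1,0.307,0.244,0.3],
  [0,0,0,-0.1,0.307,0.244,0.3],
  [0,0,0,-0.1,0.307,0.244,0.3],
  [0,0,0,-0.1,0.307,0.244,0.3],
])

```text
t: 22.4
tool_pos: [0.5666, -0.0212, 0.1941]
tool_rot: [-0.164, 2.705, 0.039]
contact_force: [-0.2, 0.0, -1.4]
opening: 0.0543
grip_force: 55.0
```

Run:
```python
from h import *
im=get_image("wrist"); o=get_obs(); print(o["t"],panR().T@(o["tool_pos"]-pan([0,0,0])),np.degrees((Ro.from_matrix(slabR()).inv()*Ro.from_rotvec(o["tool_rot"])).as_rotvec()),o["opening"])
g=im["img"][:200].astype(int); hsv=cv2.cvtColor(im["img"],cv2.COLOR_BGR2HSV)
# held slab lower end: brightness/sat profile along columns near the middle
for u in(285,300,320,340,355): print(u,[hsv[v,u].tolist() for v in range(136,172,4)])
R=Ro.from_rotvec(o["tool_rot"]).as_matrix()
for z in(-.0035,.0125): print(proj(im,[o["tool_pos"]+R@[a,b,-z] if 0 else o["tool_pos"]+R@np.array([a,b,-z]) for a,b in((.045,.028),(.045,-.028))]))
```

```text
22.45 [ 0.03901849 -0.07021634  0.10902102] [-0.04997022  0.10751216  0.07283763] 0.054670759062646276
285 [[21, 31, 117], [18, 22, 116], [23, 18, 116], [24, 29, 122], [17, 90, 65], [21, 84, 64], [19, 67, 121], [17, 83, 123], [20, 67, 121]]
300 [[30, 20, 116], [26, 16, 112], [30, 18, 111], [22, 25, 113], [21, 76, 64], [21, 65, 67], [21, 73, 122], [19, 71, 122], [21, 68, 120]]
320 [[35, 27, 115], [21, 23, 113], [25, 25, 114], [20, 19, 118], [19, 86, 65], [25, 77, 60], [21, 70, 121], [20, 71, 126], [20, 73, 122]]
340 [[27, 20, 116], [28, 26, 116], [30, 25, 111], [26, 32, 111], [21, 89, 66], [25, 70, 66], [21, 71, 125], [22, 77, 119], [20, 77, 122]]
355 [[27, 20, 114], [30, 25, 111], [25, 27, 113], [25, 26, 117], [25, 86, 65], [19, 71, 61], [18, 75, 122], [20, 72, 120], [20, 74, 121]]
[[391.1299563  156.31475082]
 [255.67252663 156.17156967]]
[[399.01454717 163.46179236]
 [247.55017768 163.30440524]]
```

The end edge is straight across at v≈152–159, so the slab sits 1.6 mm low in the grip; I correct by 1 mm and lower it.

>>> carry_out([
  [0,0,0,-0.003,0,0.1,0.3],
  [0,0,0,-0.003,0,0.2,0.3],
  [0,0,0,-0.003,0,0.27,0.3],
  [0,0,0,-0.003,0,0.3,0.3],
  [0,0,0,-0.003,0,0.3,0.3],
])

```text
t: 22.95
tool_pos: [0.605, -0.0172, 0.1142]
tool_rot: [-0.162, 2.703, 0.038]
contact_force: [0.0, 0.5, -3.4]
opening: 0.0544
grip_force: 55.0
```

>>> carry_out([
  [0,0,0,0,0,0.012,0.3],
  [0,0,0,0,0,0.024,0.3],
  [0,0,0,0,0,0.036,0.3],
  [0,0,0,0,0,0.048,0.3],
  [0,0,0,0,0,0.048,0.3],
])

```text
t: 23.45
tool_pos: [0.6113, -0.0154, 0.102]
tool_rot: [-0.165, 2.7, 0.038]
contact_force: [-0.1, -0.1, -2.7]
opening: 0.0543
grip_force: 55.0
```

>>> carry_out([
  [0,0,0,0,0,0.002,0.3],
  [0,0,0,0,0,0.005,0.3],
  [0,0,0,0,0,0.007,0.3],
  [0,0,0,0,0,0.007,0.3],
])

```text
t: 23.85
tool_pos: [0.6127, -0.0155, 0.1021]
tool_rot: [-0.165, 2.699, 0.038]
contact_force: [-6.5, -0.5, 6.5]
opening: 0.0544
grip_force: 55.9
```

Contact at about 10 N, so I release and retreat, then check the slab positions.

>>> carry_out([
  [0,0,0,0,0,-0.002,-0.4],
  [0,0,0,0,0,-0.002,-0.6],
  [0,0,0,0,0,-0.002,-0.9],
  [0,0,0,0,0,-0.002,-0.9],
  [0,0,0,0,0,-0.002,-0.9],
])

```text
t: 24.35
tool_pos: [0.6122, -0.0154, 0.1011]
tool_rot: [-0.164, 2.7, 0.038]
contact_force: [0.5, 0.1, -1.0]
opening: 0.0813
grip_force: 0.0
```

>>> carry_out([
  [0,0,0,0,0,-0.05,-0.9],
  [0,0,0,0,0,-0.15,-0.9],
  [0,0,0,0,0,-0.3,-0.9],
  [0,0,0,0,0,-0.4,-0.9],
  [0,0,0,0,0,-0.4,-0.9],
])

```text
t: 24.85
tool_pos: [0.5636, -0.0224, 0.2163]
tool_rot: [-0.164, 2.69, 0.034]
contact_force: [0.7, 1.8, -0.1]
opening: 0.081
grip_force: 0.0
```

Run:
```python
from h import *
im=get_image("wrist"); cv2.imwrite("pics/w8.png",im["img"]); o=get_obs(); print(o["t"],o["tool_pos"],o["opening"])
hsv=cv2.cvtColor(im["img"],cv2.COLOR_BGR2HSV)
pr=proj(im,[pan(x) for x in([-.011,-.042,.016],[-.011,-.098,.016],[.079,-.042,.016],[.079,-.098,.016])]);print(pr.round(0))
c=pr.mean(0); 
# sideways cut and up-down cut (saturation, value)
row=hsv[int(pr[0,1]+25)]; print("row",[(u,int(row[u,1]),int(row[u,2])) for u in range(int(pr[:,0].min())-12,int(pr[:,0].max())+14,4)])
for u in (int(c[0])-22,int(c[0])+22): print("col",u,[(v,int(hsv[v,u,1]),int(hsv[v,u,2])) for v in list(range(int(pr[0,1])-26,int(pr[0,1])+14,4))+list(range(int(pr[2,1])-8,int(pr[2,1])+12,4))])
T=get_image("top"); cv2.imwrite("pics/t2.png",T["img"])
hs=cv2.cvtColor(T["img"],cv2.COLOR_BGR2HSV); k=proj(T,[[.672,.195,.282]])[0]; print("knob",k,hs[int(k[1])-6:int(k[1])+7:3,int(k[0])-9:int(k[0])+10:3,2])
p,R=[np.array(v) for v in json.load(open("cmd.json"))]
p=p+R@[-.001,0,.3*(.007-.002-.4)]; json.dump([p.tolist(),R.tolist()],open("cmd.json","w"))
```

```text
24.9 [ 0.56279891 -0.02216954  0.21317647] 0.08142195812292502
[[366. 112.]
 [286. 112.]
 [362. 231.]
 [290. 231.]]
row [(274, 20, 102), (278, 22, 105), (282, 22, 103), (286, 33, 100), (290, 71, 107), (294, 73, 109), (298, 82, 109), (302, 75, 105), (306, 74, 110), (310, 72, 106), (314, 68, 109), (318, 72, 110), (322, 69, 107), (326, 83, 108), (330, 71, 108), (334, 71, 111), (338, 77, 103), (342, 71, 111), (346, 72, 106), (350, 73, 108), (354, 66, 109), (358, 71, 108), (362, 78, 108), (366, 31, 98), (370, 26, 98), (374, 31, 100), (378, 29, 98)]
col 303 [(86, 15, 99), (90, 32, 96), (94, 139, 121), (98, 137, 119), (102, 142, 117), (106, 146, 110), (110, 130, 92), (114, 68, 105), (118, 71, 108), (122, 77, 100), (222, 51, 185), (226, 48, 186), (230, 23, 169), (234, 24, 172), (238, 26, 168)]
col 347 [(86, 19, 96), (90, 17, 91), (94, 140, 120), (98, 145, 116), (102, 145, 109), (106, 149, 106), (110, 131, 101), (114, 71, 112), (118, 73, 109), (122, 75, 109), (222, 48, 186), (226, 49, 189), (230, 24, 167), (234, 20, 167), (238, 23, 165)]
knob [227.35309999 155.81408824] [[116  74  76  66  81  75  45]
 [107  68  42  25  50  74  83]
 [ 63  82  26  31  14  83  69]
 [ 54  66  84  20  21  85  86]
 [ 71  82  71  83  84  81  72]]
```

The counterpart is flush: slab colour starts right at the cleat edge (v≈112), spans u 288–364 and is square. Now the lamp.

Run:
```python
from h import *
T=get_image("top"); g=T["img"].max(2)
m=np.zeros(g.shape,np.uint8); m[147:166,216:240]=g[147:166,216:240]<48
m=m*(cv2.connectedComponents(m)[1]==cv2.connectedComponents(m)[1][155,228])
p=np.argwhere(m)[:,::-1]; print(len(p),p.min(0),p.max(0)); k=onz(T,[p.mean(0)],.259)[0]; print("knob",k)
sc=get_image("scene")
print("scene px pred knob",proj(sc,[k])[0]); gs=sc["img"].max(2); u,v=proj(sc,[k])[0].astype(int); print(gs[v-14:v+15:3,u-14:u+15:3])
d=np.array([np.cos(PAN[2]),np.sin(PAN[2])])
# post on the middle line, 135 mm from knob
o=np.array(PAN[:2]); s=np.roots([1,2*d@(o-k[:2]),(o-k[:2])@(o-k[:2])-.135**2]); print("post dist",s)
```

```text
58 [223 147] [231 159]
knob [0.67958839 0.19861825 0.259     ]
scene px pred knob [357.42098975 257.45644616]
[[107  85  82 150 112 160 157 170 136 195]
 [121 106  89 132 139 137 120 128 152 199]
 [164 157 158 115 145 144 145 144 182 199]
 [136 133 139 119 121  70 117 148 196 198]
 [184 139 104 138  90  41  93 133 199 196]
 [127 156 127 123 102   6 110 116 171 198]
 [145 124 106 130  77  40 138 120 119 200]
 [102  80  82 137  86 121 131 128 121 199]
 [126 113  72  88 104 133  79  86 157 199]
 [105 117  82  70  83  82  81  97 195 199]]
post dist [0.13307873 0.12271388]
```

Run:
```python
from h import *
post=np.array([.692,.0642]); 
def kn(a): r=np.radians(a); return [*(post+.135*np.array([np.cos(r),np.sin(r)])),.247]
w=[([.54,.03,.30],down(80),1),([.60,.12,.36],down(45),1),([.679,.198,.36],down(5.5),1),([.679,.198,.247],down(5.5),1)]
w+=[(kn(a),down(a-90),1) for a in(118.5,141.5,164.5,187)]
e=kn(187); w+=[([e[0],e[1],.38],down(97),1),([.45,.03,.38],down(97),1)]
plan(w)
```

```text
[0.02, 0.138, 0.093, -0.083, 0.182, -0.295] -> [0.54 0.03 0.3 ]
--
[0.0, 0.0, 0.194, -0.145, 0.33, -0.2] -> [0.6  0.12 0.36]
--
[0.0, 0.0, 0.11, -0.002, 0.185, 0.0] -> [0.64  0.159 0.36 ]
[0.0, 0.0, 0.11, 0.062, 0.175, 0.001] -> [0.679 0.198 0.36 ]
--
[0.0, 0.0, 0.0, -0.001, 0.0, 0.376] -> [0.679 0.198 0.247]
--
[0.0, 0.0, -0.128, -0.034, -0.176, 0.0] -> [0.628 0.183 0.247]
--
[0.0, 0.0, -0.128, -0.036, -0.175, 0.0] -> [0.587 0.148 0.247]
--
[0.0, 0.0, -0.127, -0.035, -0.176, 0.0] -> [0.562 0.1   0.247]
--
[0.0, 0.0, -0.125, -0.035, -0.172, 0.0] -> [0.558 0.048 0.247]
--
[0.0, 0.0, 0.0, 0.001, 0.0, -0.443] -> [0.558 0.048 0.38 ]
--
[0.0, 0.0, 0.0, 0.364, -0.015, 0.0] -> [0.45 0.03 0.38]
--
```

>>> carry_out([
  [0.02,0.138,0.093,-0.083,0.182,-0.295,-0.5],
  [0.02,0.138,0.093,-0.083,0.182,-0.295,-0.5],
  [0.02,0.138,0.093,-0.083,0.182,-0.295,-0.5],
  [0.02,0.138,0.093,-0.083,0.182,-0.295,-0.5],
  [0.02,0.138,0.093,-0.083,0.182,-0.295,-0.5],
])

```text
t: 25.55
tool_pos: [0.5412, 0.0311, 0.2983]
tool_rot: [-0.272, -3.126, -0.005]
contact_force: [0.1, -0.0, -0.3]
opening: 0.0644
grip_force: 0.0
```

>>> carry_out([
  [0,0,0.194,-0.145,0.33,-0.2,-0.5],
  [0,0,0.194,-0.145,0.33,-0.2,-0.5],
  [0,0,0.194,-0.145,0.33,-0.2,-0.5],
  [0,0,0.194,-0.145,0.33,-0.2,-0.5],
  [0,0,0.194,-0.145,0.33,-0.2,-0.5],
])

```text
t: 26.05
tool_pos: [0.6, 0.1208, 0.3588]
tool_rot: [-1.197, -2.902, -0.003]
contact_force: [-0.1, -0.8, 0.1]
opening: 0.064
grip_force: 0.0
```

>>> carry_out([
  [0,0,0.11,-0.002,0.185,0,-0.5],
  [0,0,0.11,-0.002,0.185,0,-0.5],
  [0,0,0.11,-0.002,0.185,0,-0.5],
  [0,0,0.11,-0.002,0.185,0,-0.5],
])

```text
t: 26.45
tool_pos: [0.6393, 0.1588, 0.3585]
tool_rot: [-1.676, -2.653, -0.001]
contact_force: [-0.9, 0.2, 0.2]
opening: 0.064
grip_force: 0.0
```

>>> carry_out([
  [0,0,0.11,0.062,0.175,0.001,-0.5],
  [0,0,0.11,0.062,0.175,0.001,-0.5],
  [0,0,0.11,0.062,0.175,0.001,-0.5],
  [0,0,0.11,0.062,0.175,0.001,-0.5],
  [0,0,0.11,0.062,0.175,0.001,-0.5],
])

```text
t: 26.95
tool_pos: [0.679, 0.1978, 0.3604]
tool_rot: [-2.109, -2.326, -0.003]
contact_force: [0.2, -0.1, 1.0]
opening: 0.0645
grip_force: 0.0
```

Run:
```python
from h import *
im=get_image("wrist"); o=get_obs(); print(o["t"],o["tool_pos"],o["opening"])
for z in(.236,.259,.282):
    print(z,proj(im,[[.679,.198,z]])[0].round(0))
g=im["img"].max(2); g=cv2.GaussianBlur(g,(3,3),0)
u,v=proj(im,[[.679,.198,.282]])[0].astype(int)
print(g[v-40:v+41:8,u-40:u+41:8])
```

```text
27.0 [0.67906107 0.19783061 0.36069819] 0.06403193507897315
0.236 [323. 188.]
0.259 [322. 196.]
0.282 [322. 205.]
[[ 66  71  61  95  97 135 101 148 112  86 108]
 [ 64  92  95  94  97 155 149 146 147 121  70]
 [ 64  93  93  93  31  30  33  95  94  95  70]
 [ 64  90  94  93  28  33  31  97  92  89  68]
 [ 73  88  92  96  34  40  40  94  94  81 145]
 [ 96  61  87  98  34  38  38  74  96  65 156]
 [ 96  95  61  90  70  37 144 138  82 204 160]
 [ 97  99  99 123  90  83 141 167 203 204 156]
 [157 158 156 113 103 147  63 167 205 196 156]
 [156 156 156 109  68 147  60 133 156 164 160]
 [156 156 156 101  68 148  57 148 204 188 158]]
```

The knob (u 314–330, v 180–213) is exactly where predicted. Descending, caging it and swinging.

>>> carry_out([
  [0,0,0,-0.001,0,0.1,-0.3],
  [0,0,0,-0.001,0,0.2,-0.3],
  [0,0,0,-0.001,0,0.3,-0.3],
  [0,0,0,-0.001,0,0.376,-0.3],
  [0,0,0,-0.001,0,0.376,-0.3],
])

```text
t: 27.5
tool_pos: [0.677, 0.1977, 0.2429]
tool_rot: [-2.107, -2.321, 0.006]
contact_force: [-0.1, 0.2, -2.0]
opening: 0.0554
grip_force: 0.0
```

>>> carry_out([
  [0,0,0,0,0,0,0.4],
  [0,0,0,0,0,0,0.4],
  [0,0,0,0,0,0,0.4],
  [0,0,0,0,0,0,0.4],
], force=20)

```text
t: 27.9
tool_pos: [0.6801, 0.1986, 0.2499]
tool_rot: [2.112, 2.325, 0.008]
contact_force: [0.4, 0.4, 0.5]
opening: 0.0258
grip_force: 0.0
```

>>> carry_out([
  [0,0,-0.03,-0.008,-0.044,0,0.4],
  [0,0,-0.06,-0.016,-0.088,0,0.4],
  [0,0,-0.1,-0.026,-0.135,0,0.4],
  [0,0,-0.128,-0.034,-0.176,0,0.4],
  [0,0,-0.128,-0.034,-0.176,0,0.4],
])

```text
t: 28.4
tool_pos: [0.6275, 0.1832, 0.249]
tool_rot: [1.606, 2.7, 0.006]
contact_force: [-0.8, -0.2, 0.4]
opening: 0.0261
grip_force: 0.0
```

>>> carry_out([
  [0,0,-0.032,-0.009,-0.044,0,0.4],
  [0,0,-0.064,-0.018,-0.088,0,0.4],
  [0,0,-0.096,-0.027,-0.132,0,0.4],
  [0,0,-0.128,-0.036,-0.175,0,0.4],
  [0,0,-0.128,-0.036,-0.175,0,0.4],
])

```text
t: 28.9
tool_pos: [0.587, 0.1483, 0.2485]
tool_rot: [1.038, 2.965, 0.005]
contact_force: [0.5, -0.3, 0.3]
opening: 0.0258
grip_force: 0.0
```

>>> carry_out([
  [0,0,-0.032,-0.009,-0.044,0,0.4],
  [0,0,-0.064,-0.018,-0.088,0,0.4],
  [0,0,-0.096,-0.027,-0.132,0,0.4],
  [0,0,-0.127,-0.035,-0.176,0,0.4],
  [0,0,-0.127,-0.035,-0.176,0,0.4],
])

```text
t: 29.4
tool_pos: [0.5627, 0.1004, 0.248]
tool_rot: [0.432, 3.111, 0.005]
contact_force: [0.6, -0.1, 0.1]
opening: 0.0254
grip_force: 0.0
```

>>> carry_out([
  [0,0,-0.032,-0.009,-0.044,0,0.4],
  [0,0,-0.064,-0.018,-0.088,0,0.4],
  [0,0,-0.096,-0.027,-0.132,0,0.4],
  [0,0,-0.125,-0.035,-0.185,0,0.4],
  [0,0,-0.125,-0.035,-0.185,0,0.4],
])

```text
t: 29.9
tool_pos: [0.5581, 0.044, 0.2476]
tool_rot: [-0.181, 3.135, 0.004]
contact_force: [-0.5, -0.3, -0.1]
opening: 0.0255
grip_force: 0.0
```

Run:
```python
from h import *
im=get_image("wrist"); o=get_obs(); print(o["t"],o["tool_pos"],o["contact_force"])
T=get_image("scene"); g=T["img"].max(2); u,v=proj(T,[[.558,.0478,.265]])[0].astype(int); print(u,v); print(g[v-12:v+13:3,u-15:u+16:3])
```

```text
29.95 [0.55804603 0.04467095 0.2475695 ] [-0.17726643  0.64494317 -0.16178229]
331 209
[[ 21  17  19  14  11  11  15  15   8  38 177]
 [115  24  35  13  13  12  16  15  14  45  51]
 [193  60  35  12  83 144  21  12 145 115  32]
 [199 196 177  23  61  25  14  21  39  25  15]
 [197 198 194  45  37   7  23  16  23  19 117]
 [198 198 147  65 100   6  41  25 102 143 149]
 [188 186  84  66  79  47  70  67  78 149 152]
 [127 118  68  75  77  80  64  87  90 146 148]
 [143 157  73  68  94  73  70  64  93 148 148]]
```

>>> carry_out([
  [0,0,0,0,0,0,0],
  [0,0,0,0,0,0,0],
  [0,0,0,0.001,0,-0.1,0],
  [0,0,0,0.001,0,-0.25,0],
  [0,0,0,0.001,0,-0.443,0],
])

```text
t: 30.5
tool_pos: [0.5563, 0.0448, 0.3721]
tool_rot: [0.189, -3.133, -0.005]
contact_force: [0.5, -0.6, 0.3]
opening: 0.043
grip_force: 0.0
```

>>> carry_out([
  [0,0,0,0.2,0,-0.05,0],
  [0,0,0,0.5,-0.015,-0.05,0],
  [0,0,0,0.5,-0.015,-0.05,0],
  [0,0,0,0.5,-0.015,-0.05,0],
  [0,0,0,0.5,-0.015,-0.05,0],
])

```text
t: 31.0
tool_pos: [0.4082, 0.0218, 0.3882]
tool_rot: [-0.188, 3.132, 0.004]
contact_force: [1.1, -0.1, 0.8]
opening: 0.0429
grip_force: 0.0
```

Run:
```python
from h import *
o=get_obs(); print(o["t"],o["tool_pos"],o["contact_force"],np.abs(o["dq"]).max())
T=get_image("scene"); g=T["img"].max(2); a=np.radians(187)
for d in(-25,-12,0,12,25):
    b=a-np.radians(d); u,v=proj(T,[[.692+.135*np.cos(b),.0642+.135*np.sin(b),.265]])[0].astype(int); print(d,(u,v),g[v-2:v+3,u-2:u+3].mean().round(0))
t=get_image("top"); p=proj(t,[[.558,.0478,.259]])[0].astype(int); print(p,t["img"].max(2)[p[1]-15:p[1]+16:3,p[0]-18:p[0]+19:3])
hs=cv2.cvtColor(t["img"],cv2.COLOR_BGR2HSV)
def chk(n,x):
    q=proj(t,[pan(x)])[0].round().astype(int); print(n,q,hs[q[1],q[0]])
chk("part",[.07,.09,.02]);chk("cp",[.07,-.09,.016]);chk("bar1",[-.082,.06,.01]);chk("board",[.09,.09,0])
```

```text
31.0 [0.40824408 0.02181975 0.38817094] [ 1.10985958 -0.11688074  0.77993214] 0.06811163668526199
-25 (np.int64(315), np.int64(207)) 194.0
-12 (np.int64(323), np.int64(208)) 179.0
0 (np.int64(331), np.int64(209)) 31.0
12 (np.int64(339), np.int64(212)) 93.0
25 (np.int64(346), np.int64(217)) 140.0
[281 196] [[105  98  92  95  94  94 114  55  58  57  81  88 100]
 [104 102  58  95  95  57 115  59  56  57  57  92  70]
 [104 103  58  95  89  49  85  53  48  52  57  58  66]
 [ 81 105  81  96  50  81  82  74  83  62  48  57  57]
 [ 46 103  69  79  46  53  45  44  86  87  50  57  62]
 [ 56 103  90  50  54  53  31  36  53  50  44  45  62]
 [102 103  97  38  44  53  34  18  54  55  45  41  60]
 [103 102 101  35  45  52  55  55  55  43  38  58  69]
 [ 87  92  99 109  37  37  54  50  55  42  39  60  56]
 [112 109  98 102  91  38  35  37  37  36  56  57  56]
 [ 92  92  94  93  72  57  55  49  56  56  57  57  56]]
part [252 183] [ 18  85 105]
cp [310 174] [ 18  83 105]
bar1 [270 225] [15 36 56]
board [251 174] [21 35 95]
```

```bash
python3 -c "
from station import finish_job
print(finish_job())"
```

```text
the job is handed in; nothing more can be done
None
```

The job is handed in at about 31 s: both slabs were seen flush against the upper cleat and the bar against the lower one, and the lamp knob was at its straight-ahead position. In the last check the bar was in shadow and couldn't be re-checked, though nothing touched it after placing. The hand-in gave no verdict.

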